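Pair the crimp ferrules with their hose fittings

TASK

The fittings for the next four hoses stand tail-up in the black holder, in the order of the job sheet. Take the four crimp ferrules off the dark grey peg rack and slip each one over the tail of the fitting of its own size, painted end up, so that it sits right down on the hex; the ferrule's paint has the colour of the plug in its fitting. Leave the lubricant bottle standing where it is.

Things in the scene. Friction and masses are not known exactly. Their poses are not given: they have to be found in the camera images.
- ferrule_red_mid (a point): Crimp ferrule for 1/2 inch hose: a plain steel sleeve open at both ends, outer diameter 33 mm, bore 27 mm, length 46 mm, its upper 12 mm painted red. At the start it stands upright on the dark grey peg rack (flat top 40 mm above the bench), loosely round a 14 mm peg that is 14 mm tall. The point is its centre, half-way up (23 mm above its lower end); z is its axis.
- ferrule_yellow_mid (a point): Crimp ferrule for 3/4 inch hose: a plain steel sleeve open at both ends, outer diameter 42 mm, bore 34.5 mm, length 50 mm, its upper 12 mm painted yellow. At the start it stands upright on the dark grey peg rack (flat top 40 mm above the bench), loosely round a 14 mm peg that is 14 mm tall. The point is its centre, half-way up (25 mm above its lower end); z is its axis.
- ferrule_blue_mid (a point): Crimp ferrule for 1 inch hose: a plain steel sleeve open at both ends, outer diameter 50 mm, bore 41 mm, length 56 mm, its upper 12 mm painted blue. At the start it stands upright on the dark grey peg rack (flat top 40 mm above the bench), loosely round a 14 mm peg that is 14 mm tall. The point is its centre, half-way up (28 mm above its lower end); z is its axis.
- ferrule_green_mid (a point): Crimp ferrule for 1 1/4 inch hose: a plain steel sleeve open at both ends, outer diameter 58 mm, bore 48 mm, length 62 mm, its upper 12 mm painted green. At the start it stands upright on the dark grey peg rack (flat top 40 mm above the bench), loosely round a 14 mm peg that is 14 mm tall. The point is its centre, half-way up (31 mm above its lower end); z is its axis.
- seat_red (a point): 1/2 inch hose fitting, fixed tail up in the black holder (four in a row, 88 mm apart). The point is the centre of its hex's flat top (32 mm across flats, about 39 mm above the bench), where the ferrule comes to rest. From it the ribbed tail, diameter 13 mm, rises 56 mm to a tapered red plug; the tail's lowest 8 mm is 4 mm thicker, with a sloping shoulder. z up.
- seat_yellow (a point): 3/4 inch hose fitting, fixed tail up in the black holder (four in a row, 88 mm apart). The point is the centre of its hex's flat top (41 mm across flats, about 39 mm above the bench), where the ferrule comes to rest. From it the ribbed tail, diameter 19.6 mm, rises 60 mm to a tapered yellow plug; the tail's lowest 8 mm is 4 mm thicker, with a sloping shoulder. z up.
- seat_blue (a point): 1 inch hose fitting, fixed tail up in the black holder (four in a row, 88 mm apart). The point is the centre of its hex's flat top (48 mm across flats, about 39 mm above the bench), where the ferrule comes to rest. From it the ribbed tail, diameter 25.8 mm, rises 66 mm to a tapered blue plug; the tail's lowest 8 mm is 4 mm thicker, with a sloping shoulder. z up.
- seat_green (a point): 1 1/4 inch hose fitting, fixed tail up in the black holder (four in a row, 88 mm apart). The point is the centre of its hex's flat top (55 mm across flats, about 39 mm above the bench), where the ferrule comes to rest. From it the ribbed tail, diameter 32 mm, rises 72 mm to a tapered green plug; the tail's lowest 8 mm is 4 mm thicker, with a sloping shoulder. z up.
- lube_bottle_mid (a point): Loose white squeeze bottle of assembly lubricant with an orange band and nozzle, diameter 48 mm, height 130 mm, standing upright near one end of the peg rack; the point is on its axis, 65 mm up. To be left standing where it is.
Not all that is in view belongs to the job. What is shaped like the part that bears ferrule_red_mid but orange or purple is not meant.

How it is judged:
By the outcome, as a careful person would: the job done as asked, in the order asked, and still so for the second after the job is handed in, with the robot touching nothing.
It also fails if it takes over 99 s, if anything falls off the work surface, if the arm or the gripper's body presses on something with over 40 N, if the wrist force passes 120 N, or if a joint passes its speed limit or range.

ROBOT

A 7-joint arm with a two-finger parallel gripper is mounted at the origin on the work surface. World frame = base frame: x ahead of the robot, y to its left, z up, the work surface at z = 0. Lengths are in mm, angles in rad, forces in N, time in s.
With the tool pointing down it reaches from about 350 to 900 mm from the base axis. Payload 7.2 kg.
Tool frame: the origin (TCP) lies at the very end of the fingers, on their centre line; the grasp point (between the pads) lies 19 mm behind it; z points along the fingers, y is the direction in which the jaws open and shut (so a half turn about z gives the same grasp; the last joint's range is limited). The gripper opens to 85 mm and grips with 20 to 120 N. Pads are 22 mm wide; open, the fingers measure 114 mm over their backs; the gripper's body (76 mm by 85 mm) begins 54 mm behind the grasp point. The pads swing forward as they close: fully open they stand 13 mm farther back than shut.
Start: joints at [-1.276, 0.411, -0.013, 1.596, 0.006, 1.134, -0.082], TCP at [221.818, 584.316, 231.297] pointing down, gripper open.
Joint ranges: [-2.95, 2.95], [-0.29, 1.99], [-1.47, 1.44], [0.14, 2.54], [-1.03, 4.17], [0.13, 1.85], [-2.86, 2.86]. Speed limits (rad/s): [2.39, 2.39, 3.01, 3.01, 3.14, 3.14, 3.14].

INTERFACE

Orientations are given as a unit quaternion [w, x, y, z].
In Python, from cell import sense, get_image, robot gives the robot as it stands. The module is installed in compiled form; this text tells all that it offers.
- The arm moves only by the tool jog_arm, never from a script. Its argument "increments" is a list of rows, each a list of 5 numbers: the opening, from 0 (shut) to 1 (fully open), then the shift along the tool's x, y, z in mm, then the turn about the tool's z in degrees. A call has exactly 10 rows; each row shifts and turns the pose as measured when the row begins, along the tool's axes as they then stand; what a row does not reach is not made up. A row lasts 1/10 s, in which the tool goes at most 50 mm and 8.59 degrees, less where a joint would pass 70% of its speed; a pose out of reach is approached as far as the arm can. A call is refused whole if a number of a shift passes 50 or a number of a turn 8.59, either way. A call with a gripper value outside its range is refused whole. The fingers move at their own pace and stop on an object; "grip_force" is the grip in N (left out, the last holds). Time passes only in rows, so rows that do not move let the fingers close, or fill a call up. It gives the time, the measured TCP pose, the force and the opening at its end, in the units of the state.
- sense(): the state, without advancing time (a new reading comes with each control period).
- get_image(name): name is "side" or "top" or "wrist"; returns a dict with "image" (384x512x3 uint8, red, green, blue), "mtx" (3x3 intrinsics, pixels), "world_from_camera" (4x4, takes a point from camera to world coordinates). Camera axes: x right, y up, looking along -z (the intrinsics and any distortion apply to the point x, -y, -z); pixel columns grow to the right and rows downward; lengths in mm; the calibration is good to about 2 mm. A picture is of the moment at which its call begins. There is no depth.
- robot.close_job(): hands the job in, once; it reports no verdict.
The state is a dict: "t": time; "qpos": joint angles; "qvel": joint speeds; "joint_efforts": joint torques, N m; "eef_pos": TCP position; "orientation": TCP orientation; "force": force on the tool from outside, world axes, zero at the start; "torque": the same for the moment, N m; "grip_width": opening from 0.0 (shut) to 1.0 (fully open).
Only numpy, scipy, OpenCV 4.12 (cv2) and the standard library are available. Lean on these libraries where they do the work, as an engineer would, in place of code of your own. Each camera call takes 0.05 s, during which the arm holds its last target.

## Working session

There is one attempt and no reset: what is moved stays moved. The work goes in short steps, Python scripts to look and compute and a tool call to move; the robot and the scene stay as the last step left them, time stands still between calls to the robot, and variables do not carry over. Pictures are saved under pics/ and viewed, and the job is handed in when it is done.

Besides the shell and the picture viewer there is one more tool, called after ">>>" by a JSON object that holds its "fn" and its "kwargs", one argument or row to a line. jog_arm: Moves the arm, as the interface text tells. Its arguments: {"type":"object","properties":{"increments":{"type":"array"},"grip_force":{"type":"number"}},"required":["increments"]}

```bash
mkdir -p pics; cat > h.py <<'E'
from cell import sense,get_image,robot
import numpy as np,cv2,pickle
def grab(n,tag):
    d=get_image(n); cv2.imwrite(f'pics/{tag}.png',d['image'][:,:,::-1]); pickle.dump(d,open(f'pics/{tag}.pkl','wb')); return d
def load(tag): return pickle.load(open(f'pics/{tag}.pkl','rb'))
def ray(d,u,v):
    K=d['mtx'];T=np.array(d['world_from_camera']);p=np.linalg.inv(K)@[u,v,1]
    r=T[:3,:3]@np.array([p[0],-p[1],-p[2]]);return T[:3,3],r/np.linalg.norm(r)
def onz(d,u,v,z):
    o,r=ray(d,u,v);return o+r*(z-o[2])/r[2]
def proj(d,P):
    T=np.array(d['world_from_camera']);c=T[:3,:3].T@(np.array(P)-T[:3,3]);c=np.array([c[0],-c[1],-c[2]]);p=np.array(d['mtx'])@c;return p[:2]/p[2]
def tri(*obs):
    A=np.zeros((3,3));b=np.zeros(3)
    for d,u,v in obs:
        o,r=ray(d,u,v);M=np.eye(3)-np.outer(r,r);A+=M;b+=M@o
    return np.linalg.solve(A,b)
E
python3 - <<'E'
from h import *
for n in['side','top','wrist']:
    d=grab(n,n+'0');print(n,np.round(d['mtx'],1).tolist(),np.round(d['world_from_camera'],3).tolist())
s=sense();print({k:np.round(v,3) for k,v in s.items()})
ims=[load(n+'0')['image'] for n in['side','top']]
for n,i in zip(['side','top'],ims): cv2.imwrite(f'pics/{n}0b.png',cv2.resize(i[:,:,::-1],(800,600),interpolation=cv2.INTER_CUBIC))
E
```

```text
side [[347.2, 0.0, 253.1], [0.0, 347.2, 192.9], [0.0, 0.0, 1.0]] [[-0.918, 0.242, -0.314, 346.547], [-0.396, -0.514, 0.76, 575.341], [0.023, 0.823, 0.568, 498.049], [0.0, 0.0, 0.0, 1.0]]
top [[383.5, 0.0, 255.6], [0.0, 383.5, 191.0], [0.0, 0.0, 1.0]] [[-0.008, 0.98, -0.2, 433.507], [-1.0, -0.008, -0.0, -34.699], [-0.002, 0.2, 0.98, 850.648], [0.0, 0.0, 0.0, 1.0]]
wrist [[293.1, 0.0, 258.8], [0.0, 293.1, 190.0], [0.0, 0.0, 1.0]] [[0.354, -0.89, -0.288, 148.332], [0.935, 0.336, 0.111, 611.275], [-0.001, -0.309, 0.951, 374.22], [0.0, 0.0, 0.0, 1.0]]
{'t': np.float64(0.15), 'qpos': array([-1.276,  0.412, -0.013,  1.597,  0.006,  1.134, -0.082]), 'qvel': array([-0.   , -0.003, -0.001, -0.003,  0.002,  0.   ,  0.   ]), 'joint_efforts': array([ 2.0000e-03, -6.0103e+01,  6.8300e-01, -2.9965e+01,  1.4000e-02,
        8.0000e-03, -0.0000e+00]), 'eef_pos': array([221.715, 583.951, 230.641]), 'orientation': array([-0.   ,  0.18 ,  0.984, -0.001]), 'force': array([ 0.562,  0.25 , -0.225]), 'torque': array([ 0.001,  0.023, -0.004]), 'grip_width': np.float64(1.005)}
```

View pics/side0b.png

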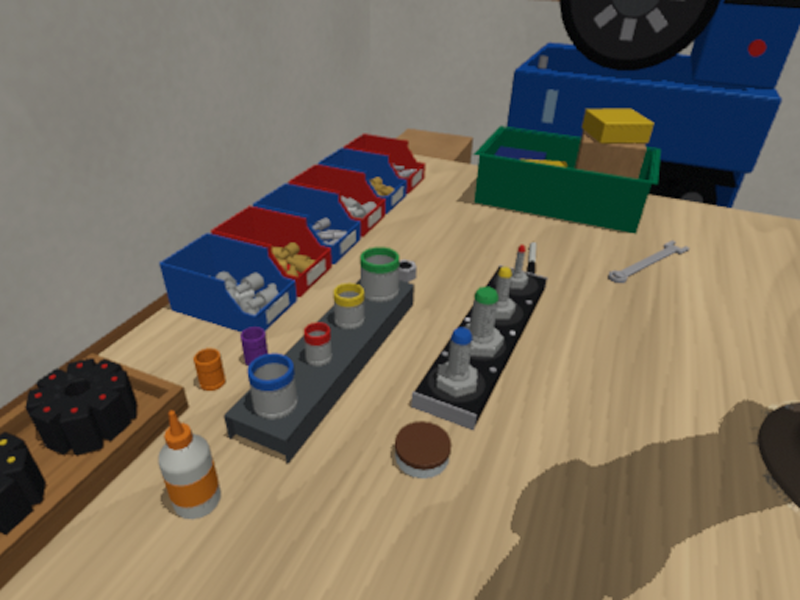

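View pics/top0b.png

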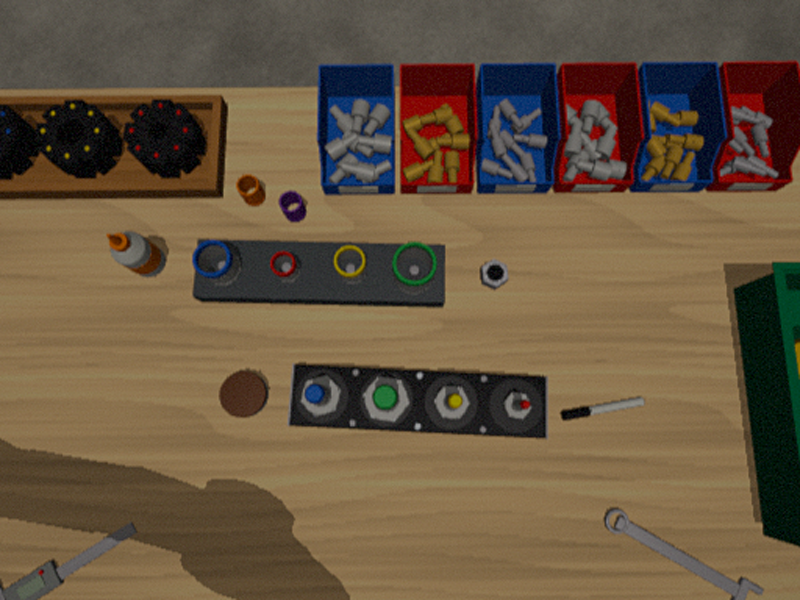

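View pics/wrist0.png

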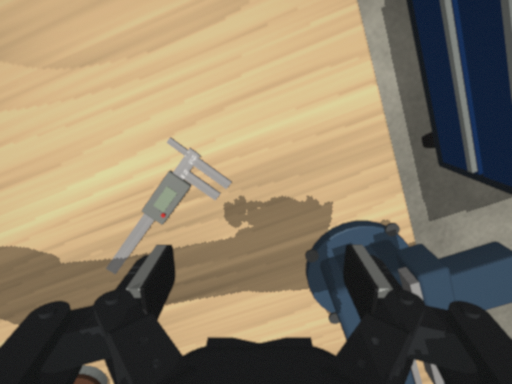

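Top view (800×600 scale): ferrules blue (213,259), red (283,264), yellow (350,261), green (414,263). Fittings blue (314,394), green (385,397), yellow (455,401), red (525,405). Ferrule look-alikes are the orange sleeve (250,189), the purple sleeve (292,206), and the nut (494,274). The bottle is at (135,252), beside the blue ferrule. I'll measure these by colour.

```bash
cat > seg.py <<'E'
from h import *
R={'red':[(0,8),(172,180)],'yellow':[(22,34)],'blue':[(100,125)],'green':[(50,80)]}
def blobs(d,c,roi,amin=6):
    hsv=cv2.cvtColor(d['image'],cv2.COLOR_RGB2HSV);m=np.zeros(hsv.shape[:2],np.uint8)
    for a,b in R[c]: m|=cv2.inRange(hsv,(a,130,50),(b,255,255))
    z=np.zeros_like(m);x0,y0,x1,y1=roi;z[y0:y1,x0:x1]=m[y0:y1,x0:x1]
    cs,_=cv2.findContours(z,cv2.RETR_EXTERNAL,cv2.CHAIN_APPROX_NONE)
    return z,[(x) for x in cs if len(x)>=amin]
E
python3 - <<'E'
from seg import *
t=load('top0');s=load('side0')
for c in R:
    for nm,d,roi in(('topF',t,(120,150,290,200)),('topS',t,(185,230,352,282)),('sideF',s,(150,155,265,270)),('sideS',s,(270,150,350,250))):
        m,cs=blobs(d,c,roi)
        for k in cs:
            h=cv2.convexHull(k);e=cv2.fitEllipse(h) if len(h)>=5 else None
            print(c,nm,cv2.boundingRect(k),cv2.contourArea(k),np.round(e[0],1) if e else '',np.round(e[1],1) if e else '')
E
```

```text
red topF (173, 160, 17, 17) 197.0 [180.8 168.4] [16.3 16.9]
red topS (333, 256, 7, 6) 21.0 [335.6 258.5] [5.1 6.6]
red sideF (195, 206, 17, 15) 187.0 [202.5 213.3] [14.8 18. ]
red sideF (184, 169, 2, 4) 1.5  
red sideF (160, 155, 52, 35) 476.5 [143.1 184.1] [ 48.3 143.6]
red sideS (332, 157, 4, 5) 9.5 [333.7 158.8] [3.6 4.6]
yellow topF (213, 157, 21, 21) 320.0 [223.3 166.7] [20.8 21.1]
yellow topS (287, 252, 9, 9) 54.5 [290.5 256.1] [8.6 9.7]
yellow sideF (213, 181, 20, 15) 227.0 [222.9 188.3] [15.7 20.8]
yellow sideS (319, 171, 9, 7) 39.5 [322.8 173.9] [7.  8.5]
blue topF (124, 154, 24, 24) 436.5 [135.5 165.4] [24.  24.8]
blue topS (195, 246, 13, 12) 101.5 [201.1 251.6] [11.9 12.1]
blue sideF (159, 226, 29, 24) 529.0 [172.9 237.5] [23.9 30.7]
blue sideF (205, 155, 14, 14) 47.5 [211.6 158.2] [12.3 20.2]
blue sideF (150, 155, 39, 57) 994.0 [154.5 183. ] [55.5 67.7]
blue sideS (289, 209, 13, 12) 96.5 [295.1 214.7] [11.2 12.5]
green topF (251, 155, 29, 28) 592.5 [264.8 168.4] [27.7 28.5]
green topS (239, 246, 15, 16) 167.0 [246.3 253.7] [15.  15.5]
green sideF (231, 159, 25, 16) 289.0 [242.6 166.3] [15.6 26. ]
green sideS (304, 183, 15, 12) 106.5 [311.1 188.8] [10.9 14.3]
```

```bash
cat > fit.py <<'E'
from seg import *
from scipy.optimize import least_squares
F={'red':(33,46),'yellow':(42,50),'blue':(50,56),'green':(58,62)}
S={'red':(13,56),'yellow':(19.6,60),'blue':(25.8,66),'green':(32,72)}
a=np.linspace(0,2*np.pi,60,endpoint=False);C=np.c_[np.cos(a),np.sin(a)]
def cen(k):
    m=cv2.moments(cv2.convexHull(k.astype(np.float32)));return np.array([m['m10'],m['m01']])/m['m00']
def band(d,p,r,h,r2=None):
    P=[[p[0]+r*c,p[1]+r*s,p[2]] for c,s in C]+[[p[0]+(r2 or r)*c,p[1]+(r2 or r)*s,p[2]-h] for c,s in C]
    return cen(np.array([proj(d,q) for q in P]).reshape(-1,1,2))
def fit(obs,r,h,g,r2=None):
    f=lambda p:np.concatenate([band(d,p,r,h,r2)-u for d,u in obs])
    o=least_squares(f,g,x_scale=10);return o.x,np.abs(o.fun).max()
E
python3 - <<'E'
from fit import *
t=load('top0');s=load('side0')
def big(d,c,roi,box):
    m,cs=blobs(d,c,roi);k=[k for k in cs if cv2.boundingRect(k)[:2]==box][0];return cen(k)
B={'red':((173,160),(195,206),(333,256),(332,157)),'yellow':((213,157),(213,181),(287,252),(319,171)),'blue':((124,154),(159,226),(195,246),(289,209)),'green':((251,155),(231,159),(239,246),(304,183))}
for c in R:
    b=B[c]
    o=[(t,big(t,c,(120,150,290,200),b[0])),(s,big(s,c,(150,155,265,270),b[1]))]
    p,e=fit(o,F[c][0]/2,12,[600,0,90]);print(c,'F',p.round(1),'exp',40+F[c][1],e.round(2))
    o=[(t,big(t,c,(185,230,352,282),b[2])),(s,big(s,c,(270,150,350,250),b[3]))]
    p=tri(*[(d,*u) for d,u in o]);print(c,'plug mid',p.round(1),'tail top exp',39+S[c][1])
E
```

```text
red F [647.6   0.   65.1] exp 86 58.36
red plug mid [ 453.2 -190.1   89.1] tail top exp 95
yellow F [653.9  -0.   69.9] exp 90 15.86
yellow plug mid [ 458.5 -102.    93.2] tail top exp 99
blue F [719.    0.  -22.6] exp 96 105.29
blue plug mid [468.4  72.1  97.9] tail top exp 105
green F [622.9   0.  125.1] exp 102 27.01
green plug mid [463.3 -15.5 104.4] tail top exp 111
```

```bash
sed -i "s/x_scale=10)/x_scale=10,diff_step=1e-3)/; s/astype(np.float32)/astype(np.float64).astype(np.float32)/" fit.py
cat > ff.py <<'E'
from fit import *
B={'red':((173,160),(195,206),(333,256),(332,157)),'yellow':((213,157),(213,181),(287,252),(319,171)),'blue':((124,154),(159,226),(195,246),(289,209)),'green':((251,155),(231,159),(239,246),(304,183))}
def big(d,c,roi,box):
    m,cs=blobs(d,c,roi);k=[k for k in cs if cv2.boundingRect(k)[:2]==box][0];return cen(k)
G={'red':[640,50,86],'yellow':[640,-20,90],'blue':[640,120,96],'green':[640,-80,102]}
E
python3 - <<'E'
from ff import *
t=load('top0');s=load('side0')
for c in R:
    b=B[c]
    o=[(t,big(t,c,(120,150,290,200),b[0])),(s,big(s,c,(150,155,265,270),b[1]))]
    p,e=fit(o,F[c][0]/2,12,G[c]);print(c,'F',p.round(1),'exp',40+F[c][1],e.round(2))
im=s['image'][140:275,140:365,::-1];cv2.imwrite('pics/sc.png',cv2.resize(im,None,fx=3.5,fy=3.5,interpolation=cv2.INTER_CUBIC))
E
```

```text
red F [640.1 120.2  85.2] exp 86 0.21
yellow F [641.7  31.8  90. ] exp 90 0.05
blue F [645.1 211.7  95. ] exp 96 0.03
green F [634.7 -53.8 100.5] exp 102 0.09
```

View pics/sc.png

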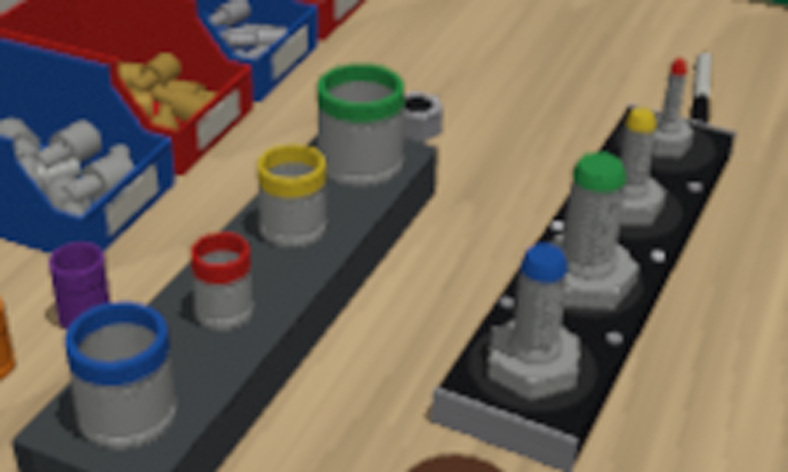

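The crop confirms the choice: the four painted sleeves on the dark grey rack, with the orange and purple ones standing off it. Next I'll move to a viewpoint between the rack and the holder.

```bash
cat > plan.py <<'E'
from h import *
def plan(tgt,phi_t=None,rows=10,smax=45,tmax=8):
    s=sense();q=s['orientation'];p=np.array(s['eef_pos'])
    w,x,y,z=q; yx,yy=2*(x*y-w*z),1-2*(x*x+z*z); phi=np.degrees(np.arctan2(yy,yx))
    if phi_t is None: phi_t=phi
    d=(phi_t-phi+180)%360-180
    print('t',s['t'],'pos',p.round(1),'phi',round(phi,1),'F',np.round(s['force'],1),'w',round(float(s['grip_width']),3))
    for i in range(rows):
        left=rows-i; st=(np.array(tgt)-p)/left; n=np.linalg.norm(st); st=st*min(1,smax/max(n,1e-9))
        tr=np.clip(-( (phi_t-phi+180)%360-180)/left,-tmax,tmax)
        f=np.radians(phi);Y=np.array([np.cos(f),np.sin(f)]);X=np.array([-Y[1],Y[0]])
        print([round(float(st[:2]@X)),round(float(st[:2]@Y)),round(-float(st[2])),round(float(tr),1)] if smax>20 else [round(float(st[:2]@X),1),round(float(st[:2]@Y),1),round(-float(st[2]),1),round(float(tr),1)])
        p=p+st;phi-=tr
E
python3 -c "
from plan import *
plan([560,60,260],-2.5,rows=13)
t=load('top0')
print(onz(t,110*.64,240*.64,125),onz(t,155*.64,265*.64,5),onz(t,292*.64,206*.64,40),onz(t,250*.64,189*.64,40),onz(t,390*.64,190*.64,20))"
```

```text
t 0.15 pos [221.7 584.  230.6] phi 69.2 F [ 0.6  0.2 -0.2] w 1.005
[-36, -27, -2, 5.5]
[-39, -23, -2, 5.5]
[-41, -19, -2, 5.5]
[-42, -15, -2, 5.5]
[-44, -11, -2, 5.5]
[-44, -7, -2, 5.5]
[-45, -3, -2, 5.5]
[-45, 2, -2, 5.5]
[-45, 6, -2, 5.5]
[-44, 10, -2, 5.5]
[-43, 14, -2, 5.5]
[-41, 19, -2, 5.5]
[-39, 22, -2, 5.5]
[660.16298258 330.10353114 125.        ] [659.11073792 321.37105758   5.        ] [735.11773362 117.53776438  40.        ] [761.3396668  178.55403145  40.        ] [766.1411411  -22.03715279  20.        ]
```

>>> {"fn": "jog_arm", "kwargs": {
  "increments": [
    [1,-36,-27,-2,5.5],
    [1,-39,-23,-2,5.5],
    [1,-41,-19,-2,5.5],
    [1,-42,-15,-2,5.5],
    [1,-44,-11,-2,5.5],
    [1,-44,-7,-2,5.5],
    [1,-45,-3,-2,5.5],
    [1,-45,2,-2,5.5],
    [1,-45,6,-2,5.5],
    [1,-44,10,-2,5.5]
  ],
  "grip_force": 50
}}

```text
t: 1.15
eef_pos: [464.0, 194.0, 247.9]
orientation: [-0.002, 0.623, 0.782, -0.002]
force: [0.6, 0.5, -0.5]
grip_width: 1.0
```

```bash
python3 -c "
from plan import *
plan([560,60,270],-2.5,rows=10)"
```

```text
t 1.15 pos [464.  194.  247.9] phi 12.9 F [ 0.6  0.5 -0.5] w 1.0
[-15, 6, -2, 1.5]
[-15, 7, -2, 1.5]
[-15, 7, -2, 1.5]
[-15, 8, -2, 1.5]
[-14, 8, -2, 1.5]
[-14, 8, -2, 1.5]
[-14, 9, -2, 1.5]
[-14, 9, -2, 1.5]
[-13, 9, -2, 1.5]
[-13, 10, -2, 1.5]
```

>>> {"fn": "jog_arm", "kwargs": {
  "increments": [
    [1,-30,13,-4,3],
    [1,-30,14,-4,3],
    [1,-29,15,-4,3],
    [1,-28,17,-4,3],
    [1,-26,19,-4,3],
    [1,0,0,0,0],
    [1,0,0,0,0],
    [1,0,0,0,0],
    [1,0,0,0,0],
    [1,0,0,0,0]
  ]
}}

```text
t: 2.15
eef_pos: [561.0, 48.3, 267.4]
orientation: [-0.001, 0.727, 0.686, -0.003]
force: [1.4, 0.3, -0.1]
grip_width: 1.001
```

```bash
python3 -c "
from h import *
for n in ['wrist']:
  d=grab(n,n+'1')
  cv2.imwrite('pics/w1b.png',cv2.resize(d['image'][:,:,::-1],(800,600)))
  print(np.round(d['world_from_camera'],3)[:3,3], sense()['eef_pos'])"
```

```text
[566.854 126.662 410.819] [560.98936187  48.47638822 267.37043278]
```

View pics/w1b.png

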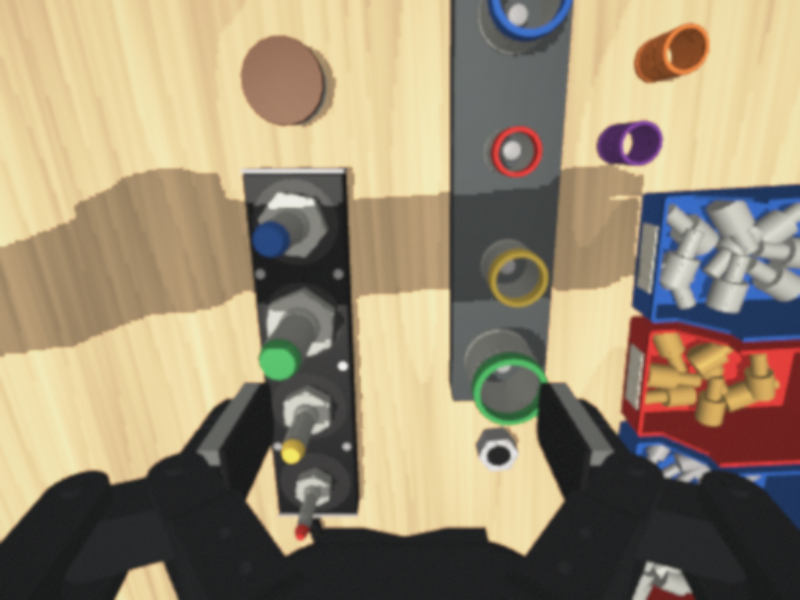

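The wrist view covers both rows: fittings down the left (blue plug (270,240), green (279,360), yellow (291,452), red (303,533)) and ferrules in the middle (blue (530,5, cut off at the edge), red (517,151), yellow (518,278), green (509,390)). I'll combine it with the top view.

```bash
cat > m1.py <<'E'
from ff import *
t=load('top0');w=load('wrist1');s=load('side0')
def largest(d,c,roi):
    m,cs=blobs(d,c,roi); return cen(max(cs,key=lambda k:cv2.contourArea(cv2.convexHull(k))))
for c in R:
    b=B[c]
    ot=(t,big(t,c,(120,150,290,200),b[0]))
    if c!='blue':
        ow=(w,largest(w,c,(295,70,355,275)))
        os_=(s,big(s,c,(150,155,265,270),b[1]))
        for o in((ot,ow),(ot,ow,os_)):
            p,e=fit(o,F[c][0]/2,12,G[c]);print(c,'F',p.round(1),'exp',40+F[c][1],e.round(2))
    ot=(t,big(t,c,(185,230,352,282),b[2]));ow=(w,largest(w,c,(150,130,205,350)));os_=(s,big(s,c,(270,150,350,250),b[3]))
    print(c,'plug',tri((ot[0],*ot[1]),(ow[0],*ow[1])).round(1),tri(*[(q[0],*q[1]) for q in (ot,ow,os_)]).round(1))
E
python3 m1.py
```

```text
red F [640.5 119.6  88.4] exp 86 0.38
red F [641.1 119.6  84.8] exp 86 0.49
red plug [ 454.3 -190.2   90.9] [ 453.8 -190.9   89.2]
yellow F [642.   31.5  93.4] exp 90 0.49
yellow F [642.7  30.8  89.9] exp 90 0.52
yellow plug [ 459.2 -102.3   95.9] [ 458.9 -102.9   93.5]
blue plug [468.4  71.9  98.3] [468.4  71.9  97.8]
green F [634.6 -53.7 103.8] exp 102 0.29
green F [635.1 -54.7 101.2] exp 102 0.5
green plug [464.  -15.9 105.1] [463.6 -16.1 104.1]
```

```bash
python3 -c "
from plan import *
plan([645,212,130],-2.5,rows=8)"
```

```text
t 2.2 pos [561.   48.5 267.4] phi -3.3 F [-1.1 -0.2  0.5] w 0.996
[21, 9, 17, -0.1]
[21, 9, 17, -0.1]
[21, 9, 17, -0.1]
[21, 9, 17, -0.1]
[21, 9, 17, -0.1]
[21, 9, 17, -0.1]
[21, 10, 17, -0.1]
[21, 10, 17, -0.1]
```

>>> {"fn": "jog_arm", "kwargs": {
  "increments": [
    [1,21,9,17,0],
    [1,21,9,17,0],
    [1,21,9,17,0],
    [1,21,9,17,0],
    [1,21,9,17,0],
    [1,21,9,17,0],
    [1,21,10,17,0],
    [1,21,10,17,0],
    [1,0,0,0,0],
    [1,0,0,0,0]
  ]
}}

```text
t: 3.2
eef_pos: [644.1, 224.8, 126.3]
orientation: [-0.002, 0.724, 0.69, -0.002]
force: [-0.3, -0.4, 0.4]
grip_width: 0.997
```

```bash
python3 -c "
from plan import *
plan([645,212,57],-2.5,rows=8,smax=19)
d=grab('wrist','w2')
cv2.imwrite('pics/w2b.png',cv2.resize(d['image'][:,:,::-1],(800,600)))"
```

```text
t 3.2 pos [644.1 224.8 126.3] phi -2.8 F [-0.3 -0.4  0.4] w 0.997
[-1.6, 0.2, 8.7, -0.0]
[-1.6, 0.2, 8.7, -0.0]
[-1.6, 0.2, 8.7, -0.0]
[-1.6, 0.2, 8.7, -0.0]
[-1.6, 0.2, 8.7, -0.0]
[-1.6, 0.2, 8.7, -0.0]
[-1.6, 0.2, 8.7, -0.0]
[-1.6, 0.2, 8.7, -0.0]
```

View pics/w2b.png

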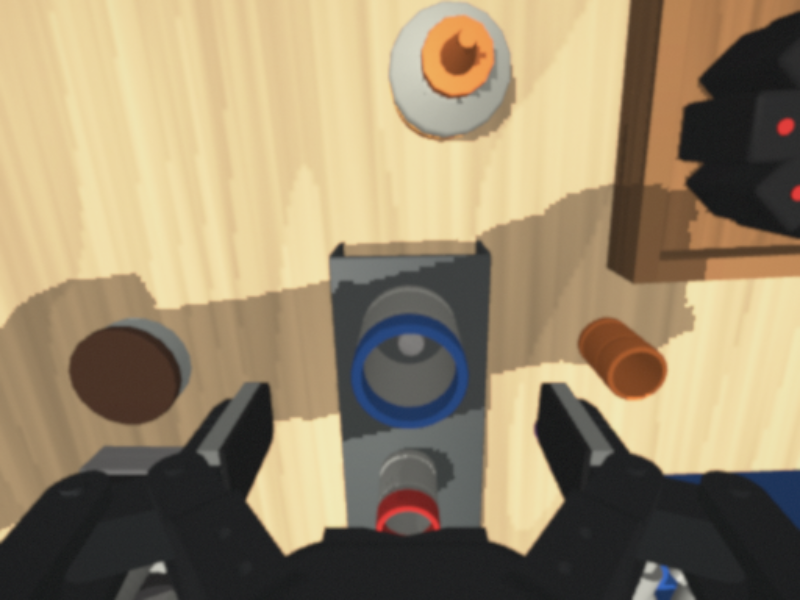

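Overshot y by about 13 mm. The blue ferrule's ring is at (410,368), between the fingers. I'll refine its position from this view.

```bash
cat > wf.py <<'E'
from fit import *
def wring(d,c,roi,ztop):
    m,cs=blobs(d,c,roi);u=cen(max(cs,key=lambda k:cv2.contourArea(cv2.convexHull(k))))
    o=least_squares(lambda q:band(d,[q[0],q[1],ztop],F[c][0]/2,12)-u,onz(d,*u,ztop)[:2],diff_step=1e-3)
    return o.x.round(1),u.round(1)
E
python3 -c "
from wf import *
print(wring(load('w2'),'blue',(215,190,310,285),96))"
```

```text
(array([645.7, 210.4]), array([261.7, 237.8]))
```

>>> {"fn": "jog_arm", "kwargs": {
  "increments": [
    [1,-3,0.2,8,0],
    [1,-3,0.2,8,0],
    [1,-3,0.2,8,0],
    [1,-2,0.2,8,0],
    [1,-2,0.2,8,0],
    [1,0,0,8,0],
    [1,0,0,8,0],
    [1,0,0,8,0],
    [1,0,0,0,0],
    [1,0,0,0,0]
  ]
}}

```text
t: 4.25
eef_pos: [643.9, 207.5, 58.6]
orientation: [-0.002, 0.725, 0.688, -0.001]
force: [-0.2, -0.6, 0.6]
grip_width: 0.999
```

```bash
python3 -c "
from plan import *
plan([645.5,211,57],-2.5,rows=2,smax=19)"
```

```text
t 4.25 pos [643.9 207.5  58.6] phi -3.0 F [-0.2 -0.6  0.6] w 0.999
[1.8, 0.7, 0.8, -0.2]
[1.8, 0.7, 0.8, -0.2]
```

>>> {"fn": "jog_arm", "kwargs": {
  "increments": [
    [1,1.5,0.7,0.5,0],
    [1,1.5,0.7,0.5,0],
    [1,0,0,0,0],
    [0,0,0,0,0],
    [0,0,0,0,0],
    [0,0,0,0,0],
    [0,0,0,0,0],
    [0,0,0,0,0],
    [0,0,0,0,0],
    [0,0,0,0,0]
  ]
}}

```text
t: 5.25
eef_pos: [646.4, 211.7, 59.3]
orientation: [-0.002, 0.725, 0.689, 0.0]
force: [-0.7, -0.1, 0.7]
grip_width: 0.584
```

Gripped: 0.584 × 85 = 49.6 mm, against the 50 mm ferrule. Lifting and carrying.

>>> {"fn": "jog_arm", "kwargs": {
  "increments": [
    [0,0,0,-15,0],
    [0,0,0,-25,0],
    [0,0,0,-25,0],
    [0,0,0,-20,0],
    [0,-20,-28,-5,0],
    [0,-23,-31,0,0],
    [0,-23,-31,0,0],
    [0,-20,-28,0,0],
    [0,-15,-20,0,0],
    [0,0,0,0,0]
  ]
}}

```text
t: 6.25
eef_pos: [497.6, 113.2, 158.5]
orientation: [-0.002, 0.725, 0.688, 0.001]
force: [0.4, -0.2, -2.8]
grip_width: 0.58
```

```bash
python3 -c "
from plan import *
plan([468.4,73,150],-3.3,rows=4,smax=50)"
```

```text
t 6.25 pos [497.6 113.2 158.5] phi -3.0 F [ 0.4 -0.2 -2.8] w 0.58
[-10, -7, 2, 0.1]
[-10, -7, 2, 0.1]
[-10, -7, 2, 0.1]
[-10, -7, 2, 0.1]
```

>>> {"fn": "jog_arm", "kwargs": {
  "increments": [
    [0,-10,-7,0,0],
    [0,-10,-7,0,0],
    [0,-10,-7,0,0],
    [0,-7,-5,0,0],
    [0,0,0,0,0],
    [0,0,0,0,0],
    [0,0,0,0,0],
    [0,0,0,0,0],
    [0,0,0,0,0],
    [0,0,0,0,0]
  ]
}}

```text
t: 7.25
eef_pos: [470.2, 75.9, 160.0]
orientation: [-0.001, 0.725, 0.689, 0.002]
force: [0.3, 0.1, -2.9]
grip_width: 0.581
```

```bash
python3 -c "
from plan import *
plan([468.4,73,150],-3.3,rows=2,smax=19)
for n in ['wrist','side']: grab(n,n+'3')
a=load('wrist3')['image'];b=load('side3')['image'][100:290,200:453]
cv2.imwrite('pics/w3b.png',np.hstack([cv2.resize(a[150:384,130:390],(400,360)),cv2.resize(b,(400,300))[:360] if 0 else cv2.resize(b,(400,360))])[:,:,::-1])"
```

```text
t 7.25 pos [470.2  75.9 160. ] phi -3.0 F [ 0.3  0.1 -2.9] w 0.581
[-1.5, -0.8, 5.0, 0.2]
[-1.5, -0.8, 5.0, 0.2]
```

View pics/w3b.png

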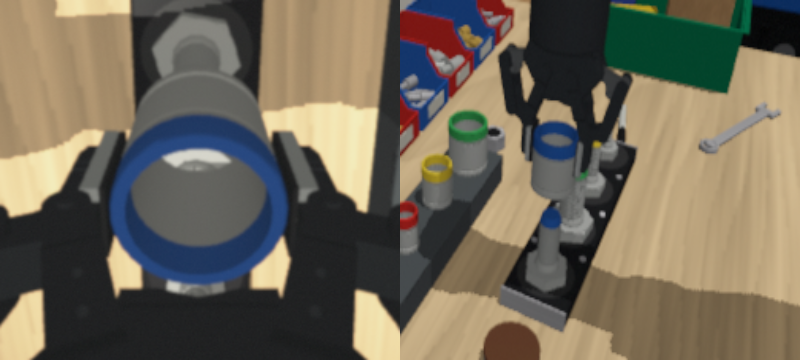

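The ferrule is held upright, level above the blue fitting. I'll check its axis from the wrist and top views.

```bash
python3 -c "
from wf import *
print(wring(load('wrist3'),'blue',(190,200,330,384),196.7))
t=grab('top','top3');print(wring(t,'blue',(150,180,260,300),196.7))
t0=load('top0')"
```

```text
(array([470.6,  74.6]), array([258.7, 280. ]))Traceback (most recent call last):
  File "<string>", line 4, in <module>
    t=grab('top','top3');print(wring(t,'blue',(150,180,260,300),196.7))
                               ~~~~~^^^^^^^^^^^^^^^^^^^^^^^^^^^^^^^^^^
  File "wf.py", line 3, in wring
    m,cs=blobs(d,c,roi);u=cen(max(cs,key=lambda k:cv2.contourArea(cv2.convexHull(k))))
                              ~~~^^^^^^^^^^^^^^^^^^^^^^^^^^^^^^^^^^^^^^^^^^^^^^^^^^^^
ValueError: max() iterable argument is empty
```

>>> {"fn": "jog_arm", "kwargs": {
  "increments": [
    [0,-1.3,-1,0,0],
    [0,-1.3,-1,0,0],
    [0,0,0,0,0],
    [0,0,0,5,0],
    [0,0,0,8,0],
    [0,0,0,8,0],
    [0,0,0,8,0],
    [0,0,0,8,0],
    [0,0,0,6,0],
    [0,0,0,0,0]
  ]
}}

```text
t: 8.4
eef_pos: [467.2, 73.2, 112.3]
orientation: [-0.002, 0.725, 0.689, 0.002]
force: [0.9, -0.2, -2.0]
grip_width: 0.582
```

```bash
python3 -c "
from plan import *
plan([468.1,73.2,60],-3.3,rows=2,smax=19)
for n in ['wrist','side']: grab(n,n+'4')
a=load('wrist4')['image'];b=load('side4')['image'][100:290,200:453]
cv2.imwrite('pics/w4b.png',np.hstack([cv2.resize(a[150:384,130:390],(400,360)),cv2.resize(b,(400,300))[:360] if 0 else cv2.resize(b,(400,360))])[:,:,::-1])"
```

```text
t 8.4 pos [467.2  73.2 112.3] phi -3.0 F [ 0.9 -0.2 -2. ] w 0.582
[0.0, 0.3, 19.0, 0.2]
[0.0, 0.3, 19.0, 0.2]
```

View pics/w4b.png

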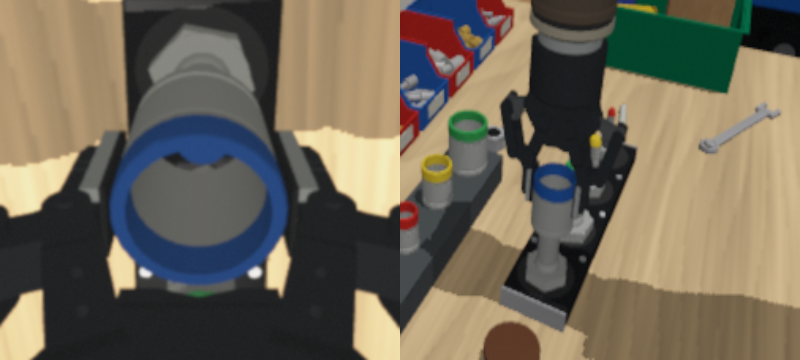

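The plug is just inside the bore, blue tip at about (203,155) and centred. Lowering further.

>>> {"fn": "jog_arm", "kwargs": {
  "increments": [
    [0,0,0.3,6,0],
    [0,0,0.3,7,0],
    [0,0,0.3,7,0],
    [0,0,0,7,0],
    [0,0,0,7,0],
    [0,0,0,6,0],
    [0,0,0,4,0],
    [0,0,0,2,0],
    [0,0,0,1,0],
    [0,0,0,1,0]
  ]
}}

```text
t: 9.5
eef_pos: [469.6, 73.6, 61.4]
orientation: [-0.001, 0.725, 0.689, 0.003]
force: [-0.7, -0.1, -2.3]
grip_width: 0.578
```

>>> {"fn": "jog_arm", "kwargs": {
  "increments": [
    [0,0,-0.5,1.5,0],
    [0,0,0,1,0],
    [0,0,0,1,0],
    [0,0,0,0,0],
    [0.8,0,0,0,0],
    [0.8,0,0,0,0],
    [0.85,0,0,0,0],
    [0.85,0,0,0,0],
    [0.85,0,0,-10,0],
    [0.85,0,0,-20,0]
  ]
}}

```text
t: 10.5
eef_pos: [468.8, 73.4, 88.4]
orientation: [-0.001, 0.725, 0.688, 0.002]
force: [0.0, -0.2, 0.1]
grip_width: 0.848
```

```bash
python3 -c "
from plan import *
plan([635,-54,160],-2.5,rows=6,smax=50)
for n in ['wrist','side']: grab(n,n+'5')
a=load('wrist5')['image'];b=load('side5')['image'][100:290,200:453]
cv2.imwrite('pics/w5b.png',np.hstack([cv2.resize(a[150:384,130:390],(400,360)),cv2.resize(b,(400,300))[:360] if 0 else cv2.resize(b,(400,360))])[:,:,::-1])"
```

```text
t 10.5 pos [468.8  73.4  88.4] phi -3.0 F [ 0.  -0.2  0.1] w 0.848
[-20, 29, -12, -0.1]
[-20, 29, -12, -0.1]
[-20, 29, -12, -0.1]
[-20, 29, -12, -0.1]
[-20, 29, -12, -0.1]
[-20, 29, -12, -0.1]
```

View pics/w5b.png

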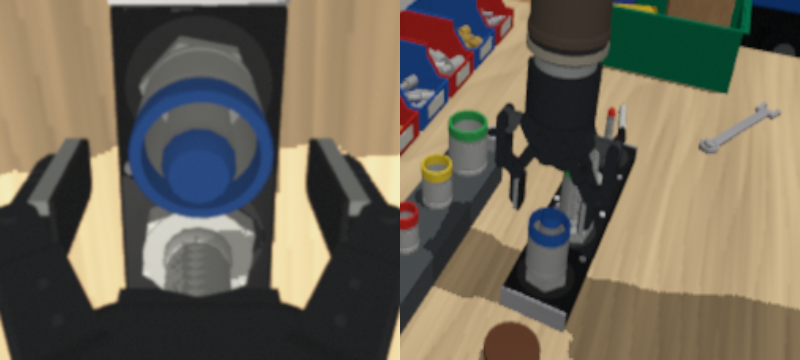

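Blue is seated, ring around the plug and on the hex. Green next.

>>> {"fn": "jog_arm", "kwargs": {
  "increments": [
    [0.85,0,0,-25,0],
    [1,0,0,-35,0],
    [1,-15,22,-10,0],
    [1,-23,33,0,0],
    [1,-23,33,0,0],
    [1,-23,33,0,0],
    [1,-20,26,0,0],
    [1,-14,15,0,0],
    [1,0,0,0,0],
    [1,0,0,0,0]
  ]
}}

```text
t: 11.6
eef_pos: [631.4, -54.9, 164.3]
orientation: [-0.0, 0.723, 0.691, 0.006]
force: [0.0, -0.3, -0.4]
grip_width: 0.999
```

```bash
python3 -c "
from plan import *
from wf import *
w=grab('wrist','w6')
print(wring(w,'green',(180,150,350,384),102))
cv2.imwrite('pics/w6.png',w['image'][:,:,::-1])
plan([635,-54,63],-2.5,rows=8,smax=19)"
```

```text
(array([635.5, -54.8]), array([262.6, 201.8]))
t 11.65 pos [631.2 -54.9 164.3] phi -2.6 F [ 0.2  0.4 -0.7] w 0.997
[0.1, 0.5, 12.7, -0.0]
[0.1, 0.5, 12.7, -0.0]
[0.1, 0.5, 12.7, -0.0]
[0.1, 0.5, 12.7, -0.0]
[0.1, 0.5, 12.7, -0.0]
[0.1, 0.5, 12.7, -0.0]
[0.1, 0.5, 12.7, -0.0]
[0.1, 0.5, 12.7, -0.0]
```

View pics/w6.png

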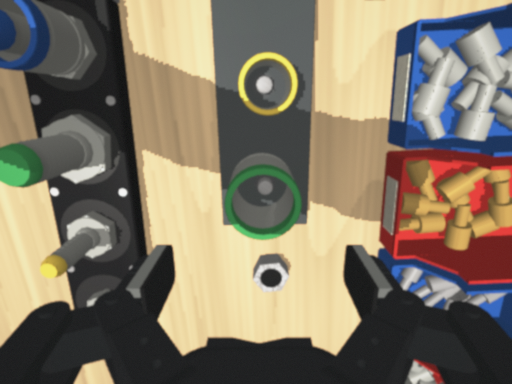

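>>> {"fn": "jog_arm", "kwargs": {
  "increments": [
    [1,0,1,10,0],
    [1,0,1,12,0],
    [1,0,1,12,0],
    [1,0,1,12,0],
    [1,0,0,12,0],
    [1,0,0,12,0],
    [1,0,0,12,0],
    [1,0,0,9,0],
    [1,0,0,4,0],
    [1,0,0,0,0]
  ]
}}

```text
t: 12.65
eef_pos: [633.4, -49.6, 59.1]
orientation: [-0.002, 0.721, 0.693, 0.006]
force: [0.2, -0.0, 0.1]
grip_width: 1.002
```

```bash
python3 -c "
from plan import *
plan([635.5,-54.8,63],-2.5,rows=2,smax=19)"
```

```text
t 12.65 pos [633.4 -49.6  59.1] phi -2.3 F [ 0.2 -0.   0.1] w 1.002
[-2.6, 1.2, -2.0, 0.1]
[-2.6, 1.2, -2.0, 0.1]
```

>>> {"fn": "jog_arm", "kwargs": {
  "increments": [
    [1,-2.5,1,-1,0],
    [1,-2.5,1,-1,0],
    [1,0,0,0,0],
    [0,0,0,0,0],
    [0,0,0,0,0],
    [0,0,0,0,0],
    [0,0,0,0,0],
    [0,0,0,0,0],
    [0,0,0,0,0],
    [0,0,0,0,0]
  ]
}}

```text
t: 13.65
eef_pos: [636.6, -55.8, 63.8]
orientation: [-0.001, 0.721, 0.692, 0.007]
force: [0.6, 0.5, -0.3]
grip_width: 0.661
```

>>> {"fn": "jog_arm", "kwargs": {
  "increments": [
    [0,0,0,-15,0],
    [0,0,0,-25,0],
    [0,0,0,-30,0],
    [0,0,0,-25,0],
    [0,5,-20,-5,0],
    [0,8,-33,0,0],
    [0,8,-33,0,0],
    [0,8,-33,0,0],
    [0,6,-26,0,0],
    [0,3,-12,0,0]
  ]
}}

```text
t: 14.65
eef_pos: [472.7, -11.8, 170.2]
orientation: [-0.003, 0.722, 0.692, 0.005]
force: [0.5, -0.6, -3.9]
grip_width: 0.662
```

```bash
python3 -c "
from plan import *
plan([463.8,-16,160],-3.3,rows=2,smax=19)"
```

```text
t 14.65 pos [472.7 -11.8 170.2] phi -2.5 F [ 0.5 -0.6 -3.9] w 0.662
[-2.3, -4.4, 5.1, 0.4]
[-2.3, -4.3, 5.1, 0.4]
```

>>> {"fn": "jog_arm", "kwargs": {
  "increments": [
    [0,-1.5,-3.5,3,0],
    [0,-1.5,-3.5,3,0],
    [0,0,0,0,0],
    [0,0,0,0,0],
    [0,0,0,0,0],
    [0,0,0,0,0],
    [0,0,0,0,0],
    [0,0,0,0,0],
    [0,0,0,0,0],
    [0,0,0,0,0]
  ]
}}

```text
t: 15.65
eef_pos: [466.6, -15.6, 164.9]
orientation: [-0.002, 0.722, 0.691, 0.006]
force: [-0.6, 0.8, -4.8]
grip_width: 0.668
```

```bash
cat > chk.py <<'E'
from plan import *
from wf import *
import sys
def chk(tag,c,ztop):
    plan([0,0,0],rows=0)
    w=grab('wrist',tag+'w');grab('side',tag+'s')
    a=w['image'];b=load(tag+'s')['image'][100:290,200:453]
    cv2.imwrite(f'pics/{tag}.png',np.hstack([cv2.resize(a[150:384,130:390],(400,360)),cv2.resize(b,(400,360))])[:,:,::-1])
    print(wring(w,c,(180,195,345,384),ztop))
E
python3 -c "
from chk import *
z=sense()['eef_pos'][2]; chk('c7','green',z+102-63.8)"
```

```text
t 15.65 pos [466.6 -15.6 164.9] phi -2.5 F [-0.6  0.8 -4.8] w 0.668
(array([466.9, -14.9]), array([258.7, 277.3]))
```

View pics/c7.png

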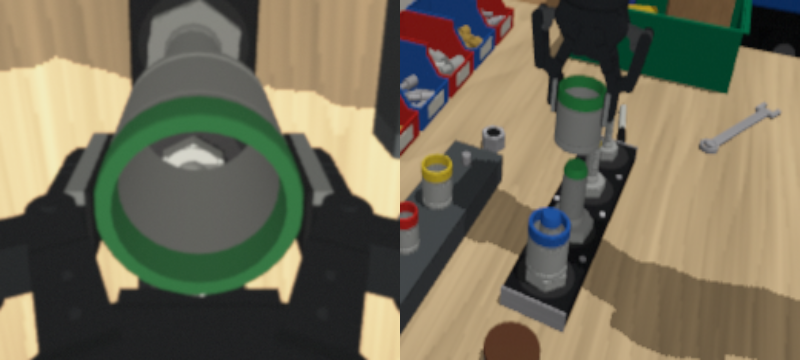

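>>> {"fn": "jog_arm", "kwargs": {
  "increments": [
    [0,-0.4,-1.5,0,0],
    [0,-0.4,-1.3,0,0],
    [0,0,0,4,0],
    [0,0,0,8,0],
    [0,0,0,8,0],
    [0,0,0,8,0],
    [0,0,0,8,0],
    [0,0,0,6,0],
    [0,0,0,3,0],
    [0,0,0,0,0]
  ]
}}

```text
t: 16.75
eef_pos: [463.1, -15.7, 114.9]
orientation: [-0.003, 0.722, 0.691, 0.005]
force: [-0.8, 0.1, -4.3]
grip_width: 0.659
```

```bash
python3 -c "
from chk import *
z=sense()['eef_pos'][2]; chk('c8','green',z+102-63.8)"
```

```text
t 16.75 pos [463.1 -15.7 114.9] phi -2.5 F [-0.8  0.1 -4.3] w 0.659
(array([463.4, -15.1]), array([258.7, 277.4]))
```

View pics/c8.png

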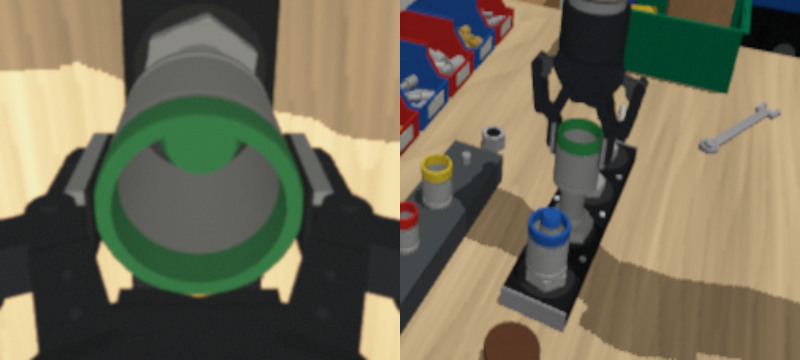

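The green plug has entered, centred at (203,150). Lower 52 mm.

>>> {"fn": "jog_arm", "kwargs": {
  "increments": [
    [0,0,0,6,0],
    [0,0,0,7,0],
    [0,0,0,7,0],
    [0,0,0,7,0],
    [0,0,0,7,0],
    [0,0,0,6,0],
    [0,0,0,4,0],
    [0,0,0,3,0],
    [0,0,0,1.5,0],
    [0,0,0,0,0]
  ]
}}

```text
t: 17.85
eef_pos: [464.3, -15.0, 63.0]
orientation: [-0.002, 0.722, 0.692, 0.006]
force: [0.0, 0.3, -3.4]
grip_width: 0.661
```

>>> {"fn": "jog_arm", "kwargs": {
  "increments": [
    [0,0,0,1,0],
    [0,0,0,1,0],
    [0,0,0,1,0],
    [0,0,0,0,0],
    [0.85,0,0,0,0],
    [0.85,0,0,0,0],
    [0.9,0,0,0,0],
    [0.9,0,0,0,0],
    [0.9,0,0,-10,0],
    [0.9,0,0,-20,0]
  ]
}}

```text
t: 18.85
eef_pos: [464.8, -15.5, 93.8]
orientation: [-0.002, 0.723, 0.691, 0.007]
force: [0.3, -0.3, -0.5]
grip_width: 0.9
```

```bash
python3 -c "
from chk import *
chk('c9','green',101)
plan([642.5,31,165],rows=6,smax=50)"
```

```text
t 18.85 pos [464.8 -15.5  93.8] phi -2.5 F [ 0.3 -0.3 -0.5] w 0.9
(array([465.2, -14.5]), array([258.4, 243.7]))
t 18.95 pos [467.1 -15.5  96.1] phi -2.6 F [ 0.5 -0.1 -0.2] w 0.902
[9, 29, -11, -0.0]
[9, 29, -11, -0.0]
[9, 29, -11, -0.0]
[9, 29, -11, -0.0]
[9, 29, -11, -0.0]
[9, 29, -11, -0.0]
```

View pics/c9.png

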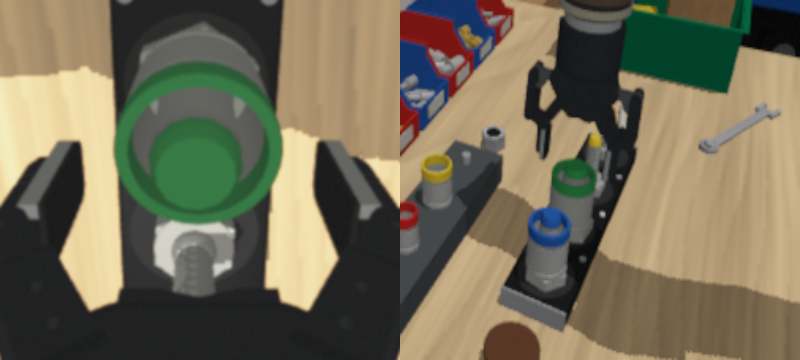

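Green is seated, ring around the plug. Yellow next.

>>> {"fn": "jog_arm", "kwargs": {
  "increments": [
    [0.9,0,0,-25,0],
    [0.9,0,0,-30,0],
    [0.9,6,22,-10,0],
    [0.8,9,33,0,0],
    [0.8,9,33,0,0],
    [0.8,9,33,0,0],
    [0.8,7,28,0,0],
    [0.8,5,18,0,0],
    [0.8,0,0,0,0],
    [0.8,0,0,0,0]
  ]
}}

```text
t: 19.95
eef_pos: [639.6, 23.7, 166.5]
orientation: [-0.002, 0.722, 0.692, 0.011]
force: [-0.1, -0.6, -0.0]
grip_width: 0.798
```

```bash
python3 -c "
from chk import *
w=grab('wrist','w10')
print(wring(w,'yellow',(200,150,310,320),90))
plan([642.5,31,52],-2.5,rows=2,smax=50)"
```

```text
(array([642.6,  30.3]), array([260.2, 189.5]))
t 20.0 pos [639.4  23.8 166.5] phi -2.4 F [-0.4  0.8  0. ] w 0.802
[3, 1, 50, 0.0]
[3, 1, 50, 0.0]
```

View pics/w10.png

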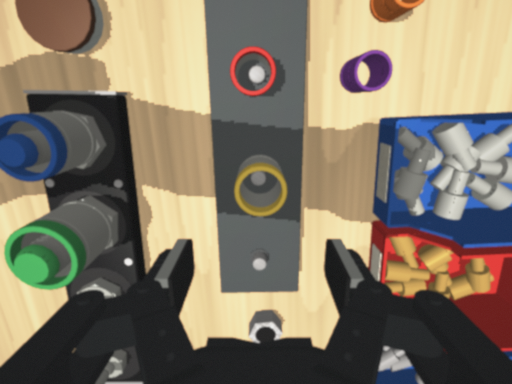

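The yellow ring is at (260,190), between the fingers. Descend.

>>> {"fn": "jog_arm", "kwargs": {
  "increments": [
    [0.8,1,1,10,0],
    [0.8,1,1,13,0],
    [0.8,1,1,13,0],
    [0.8,0,0,13,0],
    [0.8,0,0,13,0],
    [0.8,0,0,13,0],
    [0.8,0,0,13,0],
    [0.8,0,0,10,0],
    [0.8,0,0,5,0],
    [0.8,0,0,0,0]
  ]
}}

```text
t: 21.0
eef_pos: [640.0, 27.9, 52.9]
orientation: [-0.003, 0.723, 0.691, 0.009]
force: [0.1, 0.1, 0.1]
grip_width: 0.796
```

```bash
python3 -c "
from chk import *
plan([642.6,30.3,52],-2.5,rows=2,smax=19)"
```

```text
t 21.0 pos [640.   27.9  52.9] phi -2.5 F [0.1 0.1 0.1] w 0.796
[1.2, 1.3, 0.4, -0.0]
[1.2, 1.3, 0.4, -0.0]
```

>>> {"fn": "jog_arm", "kwargs": {
  "increments": [
    [0.8,1.2,1,0,0],
    [0.8,1.2,1,0,0],
    [0.8,0,0,0,0],
    [0,0,0,0,0],
    [0,0,0,0,0],
    [0,0,0,0,0],
    [0,0,0,0,0],
    [0,0,0,0,0],
    [0,0,0,0,0],
    [0,0,0,0,0]
  ]
}}

```text
t: 22.0
eef_pos: [643.7, 30.6, 55.4]
orientation: [-0.002, 0.722, 0.691, 0.011]
force: [0.6, 0.0, -0.2]
grip_width: 0.484
```

>>> {"fn": "jog_arm", "kwargs": {
  "increments": [
    [0,0,0,-15,0],
    [0,0,0,-25,0],
    [0,0,0,-30,0],
    [0,0,0,-25,0],
    [0,-16,-20,0,0],
    [0,-26,-34,0,0],
    [0,-26,-34,0,0],
    [0,-26,-34,0,0],
    [0,-22,-28,0,0],
    [0,-12,-16,0,0]
  ]
}}

```text
t: 23.0
eef_pos: [468.1, -94.3, 157.1]
orientation: [-0.0, 0.721, 0.693, 0.014]
force: [0.5, 0.2, -1.2]
grip_width: 0.484
```

```bash
python3 -c "
from plan import *
plan([459,-102.5,160],-2.5,rows=2,smax=19)"
```

```text
t 23.0 pos [468.1 -94.3 157.1] phi -2.3 F [ 0.5  0.2 -1.2] w 0.484
[-4.3, -4.4, -1.4, 0.1]
[-4.3, -4.4, -1.4, 0.1]
```

>>> {"fn": "jog_arm", "kwargs": {
  "increments": [
    [0,-3.5,-3.5,0,0],
    [0,-3.5,-3.5,0,0],
    [0,0,0,0,0],
    [0,0,0,0,0],
    [0,0,0,0,0],
    [0,0,0,0,0],
    [0,0,0,0,0],
    [0,0,0,0,0],
    [0,0,0,0,0],
    [0,0,0,0,0]
  ]
}}

```text
t: 24.0
eef_pos: [462.8, -100.4, 159.1]
orientation: [0.001, 0.721, 0.693, 0.015]
force: [0.0, 0.0, -0.6]
grip_width: 0.483
```

```bash
python3 -c "
from chk import *
z=sense()['eef_pos'][2]; chk('c11','yellow',z+90-55.4)"
```

```text
t 24.0 pos [ 462.8 -100.4  159.1] phi -2.3 F [ 0.   0.  -0.6] w 0.483
(array([ 462.7, -100.6]), array([258.7, 275.1]))
```

View pics/c11.png

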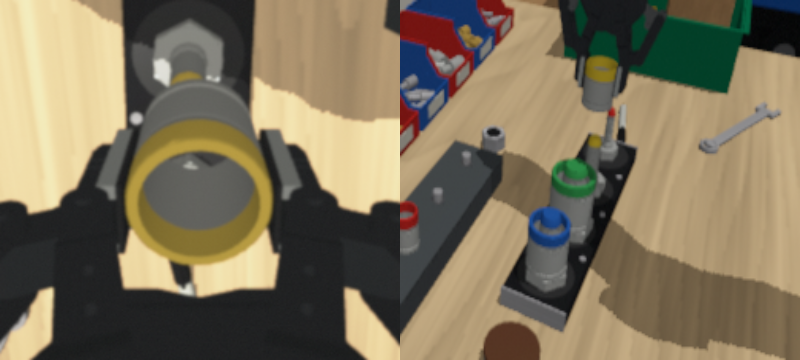

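>>> {"fn": "jog_arm", "kwargs": {
  "increments": [
    [0,-1.4,-2.2,0,0],
    [0,-1.4,-2.2,0,0],
    [0,0,0,4,0],
    [0,0,0,8,0],
    [0,0,0,8,0],
    [0,0,0,8,0],
    [0,0,0,8,0],
    [0,0,0,5,0],
    [0,0,0,2,0],
    [0,0,0,0,0]
  ]
}}

```text
t: 25.1
eef_pos: [458.1, -102.4, 111.1]
orientation: [-0.0, 0.721, 0.693, 0.014]
force: [-0.2, -1.0, -1.5]
grip_width: 0.484
```

```bash
python3 -c "
from chk import *
z=sense()['eef_pos'][2]; chk('c12','yellow',z+90-55.4)"
```

```text
t 25.1 pos [ 458.1 -102.4  111.1] phi -2.3 F [-0.2 -1.  -1.5] w 0.484
(array([ 458.1, -102.9]), array([258.8, 275.5]))
```

View pics/c12.png

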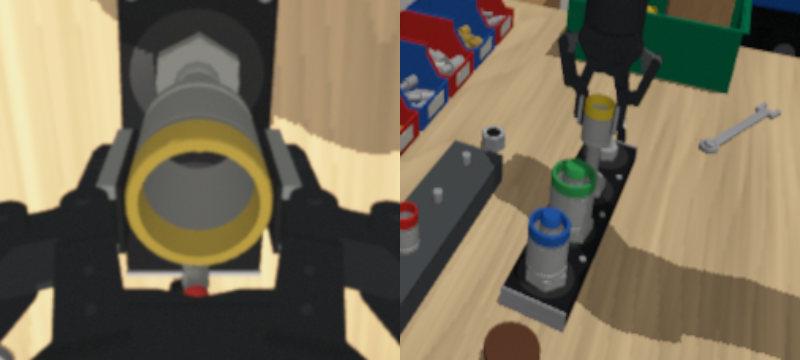

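Aligned to about 1 mm, with the yellow plug hidden below the rim from this angle. I'll go down slowly and watch the force.

>>> {"fn": "jog_arm", "kwargs": {
  "increments": [
    [0,0,0,5,0],
    [0,0,0,6,0],
    [0,0,0,6,0],
    [0,-0.3,-0.3,6,0],
    [0,-0.3,-0.3,6,0],
    [0,0,0,3,0],
    [0,0,0,0,0],
    [0,0,0,0,0],
    [0,0,0,0,0],
    [0,0,0,0,0]
  ]
}}

```text
t: 26.2
eef_pos: [459.1, -102.5, 77.3]
orientation: [0.001, 0.721, 0.693, 0.015]
force: [-0.0, 0.7, -0.8]
grip_width: 0.483
```

```bash
python3 -c "
from chk import *
z=sense()['eef_pos'][2]; chk('c13','yellow',z+90-55.4)"
```

```text
t 26.2 pos [ 459.1 -102.5   77.3] phi -2.3 F [-0.   0.7 -0.8] w 0.483
(array([ 459. , -102.8]), array([258.8, 275.2]))
```

View pics/c13.png

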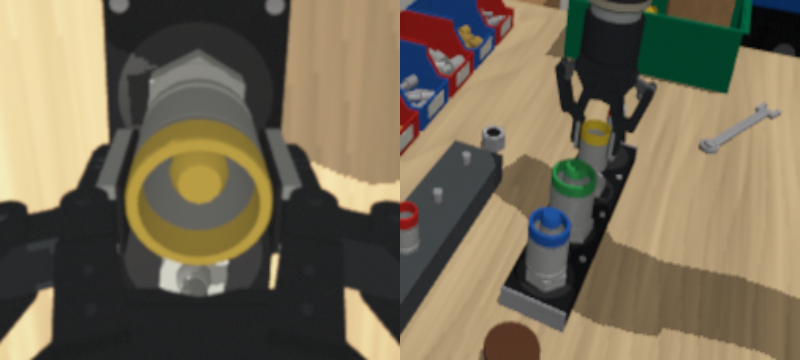

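The yellow plug is inside and centred at (200,182). Continue down to about 54 and release.

>>> {"fn": "jog_arm", "kwargs": {
  "increments": [
    [0,0,0,5,0],
    [0,-0.2,-0.3,5,0],
    [0,-0.2,-0.3,5,0],
    [0,0,0,3,0],
    [0,0,0,2,0],
    [0,0,0,1,0],
    [0,0,0,1,0],
    [0,0,0,1,0],
    [0,0,0,1,0],
    [0,0,0,0,0]
  ]
}}

```text
t: 27.3
eef_pos: [459.1, -102.4, 54.8]
orientation: [-0.0, 0.721, 0.692, 0.017]
force: [0.8, 0.6, -1.6]
grip_width: 0.482
```

>>> {"fn": "jog_arm", "kwargs": {
  "increments": [
    [0,0,0,1,0],
    [0,0,0,1,0],
    [0,0,0,1,0],
    [0,0,0,0,0],
    [0.75,0,0,0,0],
    [0.75,0,0,0,0],
    [0.75,0,0,0,0],
    [0.75,0,0,0,0],
    [0.75,0,0,-10,0],
    [0.75,0,0,-20,0]
  ]
}}

```text
t: 28.3
eef_pos: [457.7, -103.1, 83.7]
orientation: [-0.002, 0.722, 0.692, 0.017]
force: [-0.2, 0.4, -0.1]
grip_width: 0.748
```

```bash
python3 -c "
from chk import *
chk('c14','yellow',89)
plan([641,119.6,165],rows=6,smax=70)"
```

```text
t 28.3 pos [ 457.7 -103.1   83.7] phi -2.4 F [-0.2  0.4 -0.1] w 0.748
(array([ 460.1, -102.7]), array([262.1, 243.7]))
t 28.4 pos [ 459.9 -103.6   86. ] phi -2.4 F [-0.5  0.   0.6] w 0.752
[38, 29, -13, -0.0]
[38, 29, -13, -0.0]
[38, 29, -13, -0.0]
[38, 29, -13, -0.0]
[38, 29, -13, -0.0]
[38, 29, -13, -0.0]
```

View pics/c14.png

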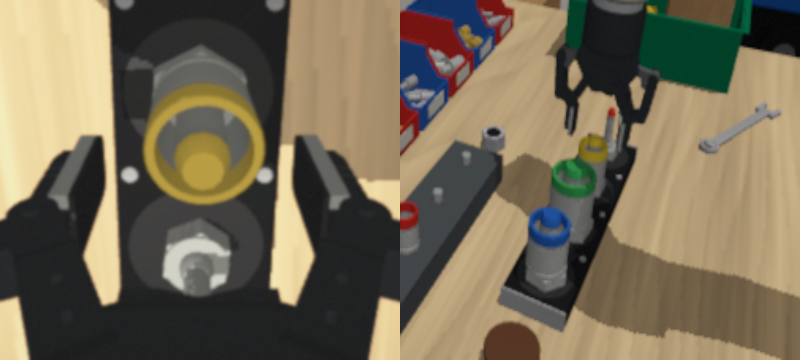

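Yellow is seated. Red next.

>>> {"fn": "jog_arm", "kwargs": {
  "increments": [
    [0.75,0,0,-25,0],
    [0.7,0,0,-35,0],
    [0.7,20,15,-15,0],
    [0.7,35,27,0,0],
    [0.7,36,28,0,0],
    [0.7,36,28,0,0],
    [0.7,36,28,0,0],
    [0.7,33,25,0,0],
    [0.7,20,15,0,0],
    [0.7,0,0,0,0]
  ]
}}

```text
t: 29.4
eef_pos: [638.7, 112.0, 175.8]
orientation: [-0.0, 0.722, 0.691, 0.021]
force: [1.0, -0.4, -1.2]
grip_width: 0.7
```

```bash
python3 -c "
from chk import *
w=grab('wrist','w15')
print(wring(w,'red',(200,130,320,320),86))
plan([641,119.6,49],-2.5,rows=2,smax=50)"
```

```text
(array([640.9, 119.2]), array([256.9, 186. ]))
t 29.45 pos [637.7 110.2 175.5] phi -2.6 F [-0.5  0.5 -0. ] w 0.7
[4, 1, 50, -0.1]
[4, 1, 50, -0.1]
```

View pics/w15.png

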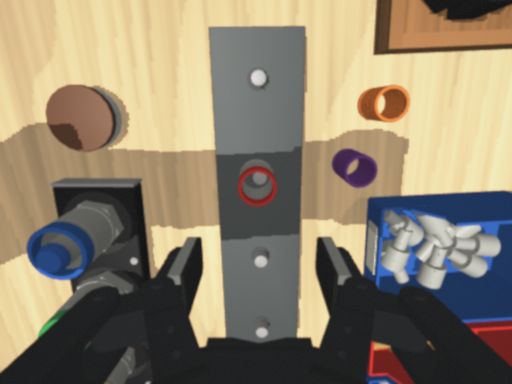

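The red ring is at (257,186), between the fingers. The purple sleeve at (355,168) lies outside the right finger's path. Descend.

>>> {"fn": "jog_arm", "kwargs": {
  "increments": [
    [0.7,2,1,10,0],
    [0.7,2,1,14,0],
    [0.7,2,0,14,0],
    [0.7,0,0,14,0],
    [0.7,0,0,14,0],
    [0.7,0,0,14,0],
    [0.7,0,0,14,0],
    [0.7,0,0,12,0],
    [0.7,0,0,6,0],
    [0.7,0,0,0,0]
  ]
}}

```text
t: 30.45
eef_pos: [639.8, 113.6, 51.7]
orientation: [-0.001, 0.725, 0.688, 0.018]
force: [-0.1, 0.4, -0.3]
grip_width: 0.701
```

```bash
python3 -c "
from chk import *
plan([640.9,119.3,50],-2.5,rows=2,smax=19)"
```

```text
t 30.45 pos [639.8 113.6  51.7] phi -3.0 F [-0.1  0.4 -0.3] w 0.701
[2.9, 0.4, 0.9, -0.3]
[2.9, 0.4, 0.9, -0.3]
```

>>> {"fn": "jog_arm", "kwargs": {
  "increments": [
    [0.7,2.7,0.4,1,0],
    [0.7,2.7,0.4,1,0],
    [0.7,0,0,0,0],
    [0.7,0,0,0,0],
    [0,0,0,0,0],
    [0,0,0,0,0],
    [0,0,0,0,0],
    [0,0,0,0,0],
    [0,0,0,0,0],
    [0,0,0,0,0]
  ]
}}

```text
t: 31.45
eef_pos: [642.6, 120.1, 52.7]
orientation: [0.0, 0.725, 0.688, 0.02]
force: [0.3, 0.2, 1.0]
grip_width: 0.376
```

```bash
python3 -c "
from chk import *
plan([454,-190.5,52],-2.5,rows=10,smax=100)"
```

```text
t 31.45 pos [642.6 120.1  52.7] phi -3.0 F [0.3 0.2 1. ] w 0.376
[-32, -17, 0, -0.1]
[-32, -17, 0, -0.1]
[-32, -17, 0, -0.1]
[-32, -17, 0, -0.1]
[-32, -17, 0, -0.1]
[-32, -17, 0, -0.1]
[-32, -17, 0, -0.1]
[-32, -17, 0, -0.1]
[-32, -17, 0, -0.1]
[-32, -17, 0, -0.1]
```

>>> {"fn": "jog_arm", "kwargs": {
  "increments": [
    [0,0,0,-15,0],
    [0,0,0,-28,0],
    [0,0,0,-32,0],
    [0,0,0,-28,0],
    [0,-20,-11,-3,0],
    [0,-35,-19,0,0],
    [0,-38,-21,0,0],
    [0,-38,-21,0,0],
    [0,-38,-21,0,0],
    [0,-30,-17,0,0]
  ]
}}

```text
t: 32.45
eef_pos: [519.2, -77.4, 161.9]
orientation: [0.002, 0.722, 0.691, 0.024]
force: [0.1, -0.6, -0.5]
grip_width: 0.377
```

```bash
python3 -c "
from chk import *
plan([454,-190.5,160],-2.5,rows=4,smax=100)"
```

```text
t 32.45 pos [519.2 -77.4 161.9] phi -2.5 F [ 0.1 -0.6 -0.5] w 0.377
[-29, -15, 0, -0.0]
[-29, -15, 0, -0.0]
[-29, -15, 0, -0.0]
[-29, -15, 0, -0.0]
```

>>> {"fn": "jog_arm", "kwargs": {
  "increments": [
    [0,-26,-14,0,0],
    [0,-26,-14,0,0],
    [0,-26,-14,0,0],
    [0,-19,-10,0,0],
    [0,-10,-5,0,0],
    [0,0,0,0,0],
    [0,0,0,0,0],
    [0,0,0,0,0],
    [0,0,0,0,0],
    [0,0,0,0,0]
  ]
}}

```text
t: 33.45
eef_pos: [454.3, -188.5, 163.1]
orientation: [0.004, 0.724, 0.689, 0.027]
force: [-0.8, -0.2, -1.0]
grip_width: 0.378
```

```bash
python3 -c "
from chk import *
z=sense()['eef_pos'][2]; chk('c16','red',z+86-52.7)"
```

```text
t 33.45 pos [ 454.3 -188.5  163.1] phi -2.9 F [-0.8 -0.2 -1. ] w 0.378
(array([ 453.7, -189.6]), array([258.9, 275. ]))
```

View pics/c16.png

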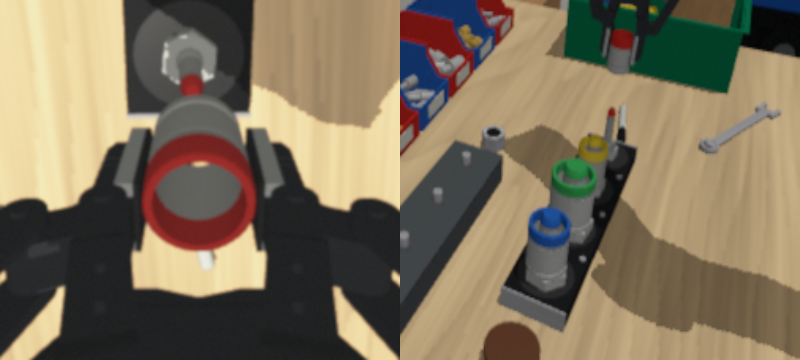

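>>> {"fn": "jog_arm", "kwargs": {
  "increments": [
    [0,-1.3,-1.2,0,0],
    [0,-1.3,-1.2,0,0],
    [0,0,0,4,0],
    [0,0,0,8,0],
    [0,0,0,9,0],
    [0,0,0,9,0],
    [0,0,0,9,0],
    [0,0,0,7,0],
    [0,0,0,3,0],
    [0,0,0,0,0]
  ]
}}

```text
t: 34.55
eef_pos: [453.1, -189.1, 108.0]
orientation: [0.003, 0.724, 0.689, 0.026]
force: [0.2, 1.2, -1.2]
grip_width: 0.381
```

```bash
python3 -c "
from chk import *
z=sense()['eef_pos'][2]; chk('c17','red',z+86-52.7)"
```

```text
t 34.55 pos [ 453.1 -189.1  108. ] phi -2.9 F [ 0.2  1.2 -1.2] w 0.381
(array([ 452.5, -190.2]), array([258.8, 275. ]))
```

View pics/c17.png

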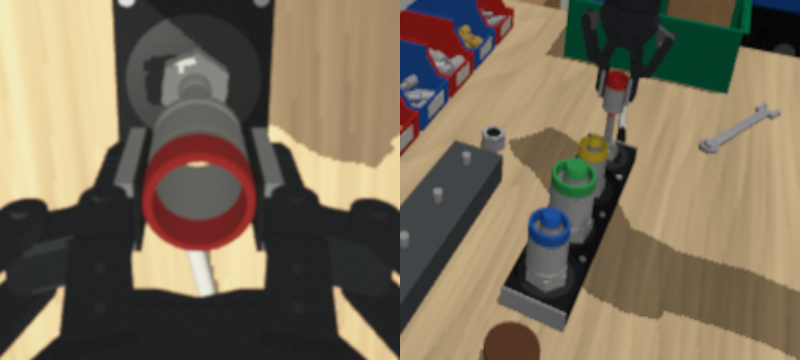

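>>> {"fn": "jog_arm", "kwargs": {
  "increments": [
    [0,-1,-0.2,2,0],
    [0,-0.5,-0.2,5,0],
    [0,0,-0.2,6,0],
    [0,0,-0.2,6,0],
    [0,-0.2,-0.2,6,0],
    [0,-0.2,0,4,0],
    [0,0,0,1,0],
    [0,0,0,0,0],
    [0,0,0,0,0],
    [0,0,0,0,0]
  ]
}}

```text
t: 35.65
eef_pos: [454.3, -190.5, 76.6]
orientation: [0.004, 0.724, 0.689, 0.027]
force: [0.6, -0.7, -0.2]
grip_width: 0.379
```

```bash
python3 -c "
from chk import *
z=sense()['eef_pos'][2]; chk('c18','red',z+86-52.7)"
```

```text
t 35.65 pos [ 454.3 -190.5   76.6] phi -2.9 F [ 0.6 -0.7 -0.2] w 0.379
(array([ 453.6, -191.7]), array([258.8, 275.2]))
```

View pics/c18.png

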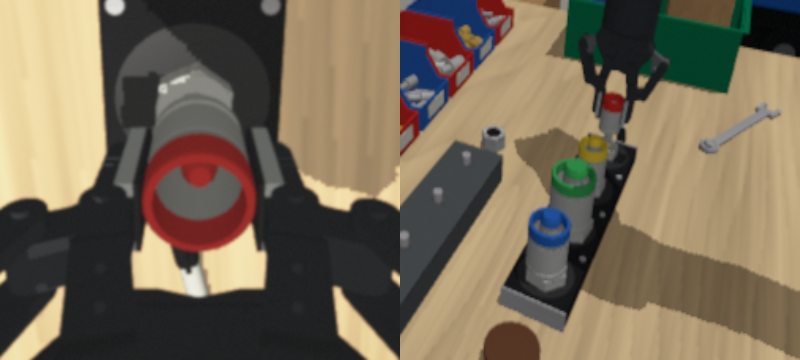

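The red plug is inside and centred at (200,177). Finish lowering.

>>> {"fn": "jog_arm", "kwargs": {
  "increments": [
    [0,0,0,5,0],
    [0,-0.1,-0.3,5,0],
    [0,-0.1,-0.3,5,0],
    [0,-0.1,-0.3,4,0],
    [0,0,0,2,0],
    [0,0,0,1,0],
    [0,0,0,1,0],
    [0,0,0,1,0],
    [0,0,0,0,0],
    [0,0,0,0,0]
  ]
}}

```text
t: 36.75
eef_pos: [454.8, -190.1, 52.1]
orientation: [0.004, 0.724, 0.689, 0.028]
force: [-0.2, -0.0, -1.1]
grip_width: 0.383
```

>>> {"fn": "jog_arm", "kwargs": {
  "increments": [
    [0,0,0,1,0],
    [0,0,0,1,0],
    [0,0,0,0,0],
    [0.6,0,0,0,0],
    [0.65,0,0,0,0],
    [0.65,0,0,0,0],
    [0.65,0,0,0,0],
    [0.65,0,0,-10,0],
    [0.65,0,0,-20,0],
    [0.65,0,0,-25,0]
  ]
}}

```text
t: 37.75
eef_pos: [450.6, -191.5, 106.2]
orientation: [0.002, 0.724, 0.689, 0.027]
force: [-0.2, -0.7, 0.4]
grip_width: 0.652
```

```bash
python3 -c "
from chk import *
chk('c19','red',85)
plan([520,0,330],rows=6,smax=70)"
```

```text
t 37.75 pos [ 450.6 -191.5  106.2] phi -2.9 F [-0.2 -0.7  0.4] w 0.652
(array([ 455.6, -191. ]), array([264.1, 224.7]))
t 37.85 pos [ 452.8 -192.6  108.8] phi -3.0 F [ 0.3 -0.8  2. ] w 0.646
[33, 10, -37, -0.0]
[33, 10, -37, -0.0]
[33, 10, -37, -0.0]
[33, 10, -37, -0.0]
[33, 10, -37, -0.0]
[33, 10, -37, -0.0]
```

View pics/c19.png

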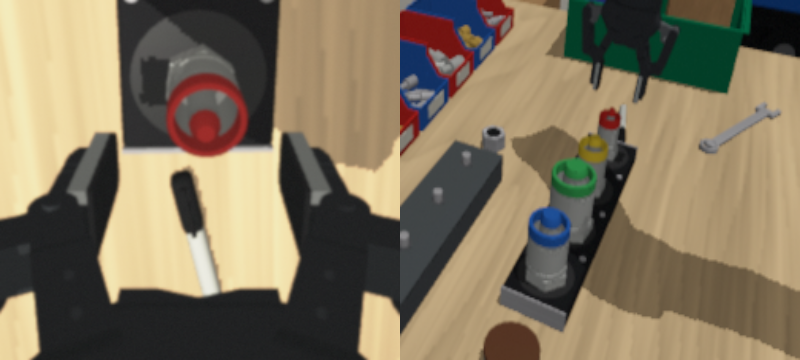

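Red appears seated. I'll raise the arm clear and measure the ring heights.

>>> {"fn": "jog_arm", "kwargs": {
  "increments": [
    [0.65,0,0,-20,0],
    [0.65,0,0,-35,0],
    [0.65,0,0,-35,0],
    [0.65,0,25,-30,0],
    [0.65,0,35,-20,0],
    [0.65,0,40,0,0],
    [0.65,0,40,0,0],
    [0.65,0,40,0,0],
    [0.65,0,20,0,0],
    [0.65,0,0,0,0]
  ]
}}

```text
t: 38.85
eef_pos: [650.6, -206.2, 264.4]
orientation: [0.004, 0.724, 0.689, 0.03]
force: [0.1, 0.6, 0.3]
grip_width: 0.65
```

```bash
python3 -c "
from chk import *
t=grab('top','topE');s=grab('side','sideE');plan([0,0,0],rows=0)
cv2.imwrite('pics/E.png',np.vstack([cv2.resize(t['image'][130:300,60:400],(600,300)),cv2.resize(s['image'][130:300,100:440],(600,300))])[:,:,::-1])
X={'red':[454,-190,85],'yellow':[459,-102,89],'blue':[468,72,95],'green':[464,-16,101]}
for c in R:
    o=[]
    for d in(t,s):
        u=proj(d,X[c]);m,cs=blobs(d,c,(int(u[0])-22,int(u[1])-22,int(u[0])+22,int(u[1])+22));o.append((d,cen(np.vstack(cs))))
    p,e=fit(o,F[c][0]/2,12,X[c]);print(c,p.round(1),'exp',X[c][2],e.round(2))
"
```

```text
t 38.95 pos [ 648.1 -206.8  264.5] phi -3.0 F [-1.8  0.7  0.1] w 0.651
red [ 458.  -174.    93.7] exp 85 2.07
yellow [ 459.7 -100.8   89.3] exp 89 0.17
blue [469.6  74.3  94.2] exp 95 0.14
green [464.8 -12.9  99.9] exp 101 0.16
```

View pics/E.png

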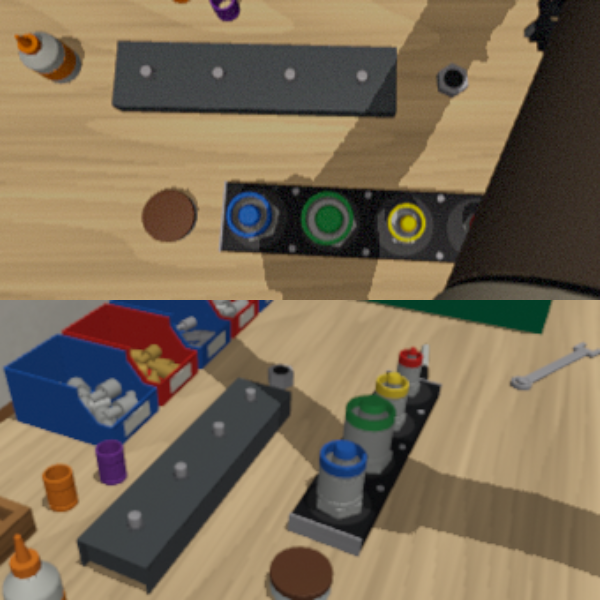

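Blue, green and yellow measure at the seated height. The arm hides red in the top view, so I'll swing it aside and recheck.

>>> {"fn": "jog_arm", "kwargs": {
  "increments": [
    [0.65,30,0,0,0],
    [0.65,45,0,0,0],
    [0.65,45,0,0,0],
    [0.65,45,0,0,0],
    [0.65,45,0,0,0],
    [0.65,45,0,0,0],
    [0.65,45,0,0,0],
    [0.65,30,0,0,0],
    [0.65,0,0,0,0],
    [0.65,0,0,0,0]
  ]
}}

```text
t: 39.95
eef_pos: [653.3, 125.2, 279.0]
orientation: [0.002, 0.73, 0.683, 0.029]
force: [0.4, -0.5, -0.9]
grip_width: 0.649
```

```bash
python3 -c "
from chk import *
t=grab('top','topG');s=grab('side','sideG');plan([0,0,0],rows=0)
cv2.imwrite('pics/G.png',np.vstack([cv2.resize(t['image'][130:300,60:400],(600,300)),cv2.resize(s['image'][130:215,230:400],(600,300))])[:,:,::-1])
X={'red':[454,-190,85],'yellow':[459,-102,89]}
for c in X:
    o=[]
    for d in(t,s):
        u=proj(d,X[c]);m,cs=blobs(d,c,(int(u[0])-18,int(u[1])-18,int(u[0])+18,int(u[1])+18));o.append((d,cen(np.vstack(cs))))
    p,e=fit(o,F[c][0]/2,12,X[c]);print(c,p.round(1),'exp',X[c][2],e.round(2))
"
```

```text
t 40.05 pos [653.6 124.6 279. ] phi -3.9 F [ 0.5 -0.5  0.2] w 0.65
red [ 455.2 -189.7   85.3] exp 85 0.01
yellow [ 459.7 -100.9   89.2] exp 89 0.19
```

View pics/G.png

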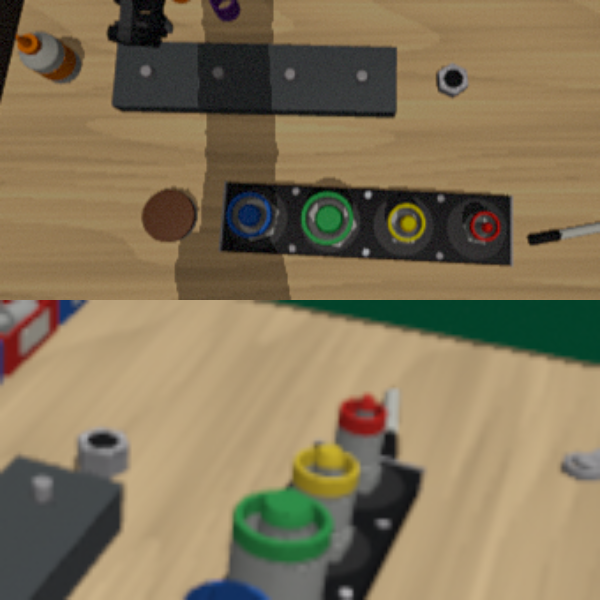

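All four rings sit around plugs of their own colour at the seated height, the rack is empty and the bottle stands untouched. Handing in.

```bash
python3 -c "
from cell import robot
print(robot.close_job())"
```

```text
the job is handed in; nothing more can be done
None
```

All four ferrules are on their own fittings, painted end up and seated on the hexes. I placed them in the order blue, green, yellow, red and handed the job in at about 40 s of the 99 s allowed.

- **Seating:** the last top and side views put the ring tops at 94.2 mm (blue), 99.9 mm (green), 89.2 mm (yellow) and 85.3 mm (red). The expected seated heights are 95, 101, 89 and 85 mm, so all agree to about 1 mm, within the camera calibration.
- **Failed check:** the first height check on red was wrong (93.7 mm) because the arm hid it in the top view. With the arm moved aside it read 85.3 mm.
- **Surroundings:** the bottle still stands in its place and the rack is empty. The tool force read about 5 N at most after each move, and the gripper is clear of everything.
- **Tool tilt:** the tool drifted to about 3° of tilt by the red placement. The ferrule still went on cleanly.

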